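# Stack a lamp stem in its leaning cradle

## Robot

A 6-joint arm with a two-finger parallel gripper is mounted at the origin on the work surface. World frame = base frame: x ahead of the robot, y to its left, z up, the work surface at z = 0. Lengths are in m, angles in rad, forces in N, time in s.
With the tool pointing down it reaches from about 0.275 to 0.85 m from the base axis. Payload 19 kg.
Tool frame: the origin (TCP) lies at the very end of the fingers, on their centre line; the grasp point (between the pads) lies 19 mm behind it; z points along the fingers, y is the line along which they close (so a half turn about z gives the same grasp; the last joint's range is limited). The gripper opens to 85 mm and grips with 20 to 120 N. Pads are 22 mm wide; open, the fingers measure 114 mm over their backs; the gripper's body (76 mm by 85 mm) begins 54 mm behind the grasp point. The pads swing forward as they close: fully open they stand 13 mm farther back than shut.
Start: joints at [1.11, 0.15, 1.437, -0, 1.554, -0.134], TCP at [0.185, 0.545, 0.231] pointing down, gripper open.
Joint ranges: [-2.8, 2.8], [-0.68, 2.1], [0.12, 2.68], [-1.39, 4.53], [0.16, 2.79], [-2.81, 2.81]. Speed limits (rad/s): [1.89, 1.89, 2.22, 3.01, 3.01, 3.01].

## Interface

Orientations are given as a rotation vector (axis times angle).
In Python, from workcell import bot, optics gives the robot as it stands (bot), with the cameras (optics).
- The arm moves only by the shell command python3 steer.py 'ROWS' [OPENING] [FORCE]. ROWS is a JSON list of rows, 1 to 8 of them, each of 6 numbers: dx, dy, dz in m, then a rotation vector rx, ry, rz in rad; each row is the pose to reach, as a shift and turn from the pose commanded when the command began, along the tool's axes at that moment; what a row does not reach only later rows make up. A row lasts 1/12 s, in which the tool goes at most 0.0417 m and 0.125 rad, less where a joint would pass 70% of its speed; a pose out of reach is approached as far as the arm can. OPENING is the finger opening in m, set as the command begins (- or left out keeps the last). The fingers move at their own pace and stop on an object; FORCE is the grip in N (left out, the last holds). Time passes only in rows, so rows that do not move let the fingers close. It prints the time, the measured TCP pose, the force, the opening and the grip force at its end.
- bot.observe(): the state, without advancing time (a new reading comes with each control period).
- optics.camera(name): name is "scene" or "top"; returns the picture (420x560x3 uint8, red, green, blue); there is no depth.
- optics.camera_params(name): a dict with "fx", "fy", "cx", "cy" (pixels), "rvec" (rotation vector, rad) and "tvec" (3), from world to camera coordinates, as OpenCV has them. Camera axes: x right, y down, z forward; pixel columns grow to the right and rows downward; lengths in m; the calibration is good to about 2 mm. A picture is of the moment at which its call begins. camera_params takes no time and is no camera call.
- bot.close_job(): hands the job in; it is judged then, once.
The state is a dict: "t": time; "joint_pos": joint angles; "dq": joint speeds; "tau": joint torques, N m; "eef_pos": TCP position; "eef_rot": TCP orientation; "force": force on the tool from outside, world axes, zero at the start; "moment": the same for the moment, N m; "finger_gap": finger opening in m; "grasp_force": force on a finger pad.
Only numpy, scipy, OpenCV 4.12 (cv2) and the standard library are available. Lean on these libraries where they do the work, as an engineer would, in place of code of your own. Each camera call takes 0.05 s, during which the arm holds its last target. There are 200 camera calls.

## Task

Build up the lamp stem that leans out of the wooden cradle: first the notched spacer tube, notched end down and dropped fully home over the stem's cross pin (turn it until the notches find the pin), then the flat washer, then the bushing with its flange against the washer. Everything must sit down tight on the part below and be let go; do not shift the other things on the bench.

Things in the scene. Friction and masses are not known exactly. Their poses are not given: they have to be found in the camera images.
- seat (a point): Centre of the upper face of the steel foot disc (52 mm wide) at the stem's bottom; z points up along the stem, 25 degrees off vertical, top leaning towards -x of the cradle. A cross pin, 6 mm thick, 42 mm long, passes through the stem with its axis 5 mm above this point. Which way the pin points around the stem changes every time and is not reported: find it by touch (or see it).
- stem_tip (a point): Free upper end of the lamp stem, 112 mm along z from seat, same axes. The stem is a plain round steel rod, 20 mm in diameter, its last 6 mm tapering to 12 mm. It does not turn under ordinary handling.
- cradle: Fixed pale wooden assembly cradle: base board 150 x 110 x 14 mm, origin under its centre on the table, with a tilted wooden block (62 x 76 mm across the stem) that carries the stem; the seat is 88 mm above the table. Its x points away from the direction in which the stem leans.
- spacer: Aluminium tube standing on the table, 44 mm outer diameter, 60 long, bore 22.8, about 0.17 kg. Origin at the centre of its notched lower end, z up. Four open notches, 12 wide and 12 deep, at its +x, +y, -x, -y. On top of the pin its origin is 8 mm above the seat; with two notches over the pin (every 90 degrees, play 8 degrees either way) it drops home, origin at the seat.
- washer: Thick flat steel washer lying on the table, 64 mm outer diameter, 14 mm thick, bore 22.8 mm. Origin at the centre of its underside, z up; it goes on the same way up as it lies. In place its origin is 60 mm above the seat. Mass about 0.26 kg, may vary.
- bushing: Black plastic flanged bushing standing on its flange: flange 60 mm diameter, 10 thick; neck above it 36 mm diameter, 28 long; bore 22.8 mm. Origin at the centre of the flange's underside, z up. In place its origin is 74 mm above the seat and its top level with the stem's end. About 0.08 kg.
- holder: Bystander: turned dark wood candle holder, 115 mm tall, foot 56 mm wide; origin under its centre.
- vase: Bystander: grey ribbed printed vase, 130 mm tall, about 92 mm wide; origin under its centre.
- jar: Bystander: clear jar with steel lid, 64 mm diameter, 85 mm tall; origin under its centre.
- screwdriver: Bystander: screwdriver lying flat along its x, about 200 mm long.
- brush: Bystander: brush lying flat along its x, about 200 mm long.
- chip: Bystander: small wood sample, 45 x 28 x 10 mm, lying flat; origin under its centre.

How it is judged:
By the outcome, as a careful person would: the job done as asked, in the order asked, and still so for the second after the job is handed in, with the robot touching nothing.
It also fails if it takes over 72 s, if anything falls off the work surface, if the arm or the gripper's body presses on something with over 40 N, if the wrist force passes 120 N, or if a joint passes its speed limit or range.

## Working session

There is one attempt and no reset: what is moved stays moved. The work goes in short steps, Python scripts to look and compute and a shell command to move; the robot and the scene stay as the last step left them, time stands still between calls to the robot, and variables do not carry over. Pictures are saved under pics/ and viewed, at most 10 in all, crops included, and the job is handed in when it is done.

```bash
ls; mkdir -p pics
python3 - <<'E'
from workcell import bot, optics
import cv2
for n in("scene","top"):
    im=optics.camera(n); cv2.imwrite(f"pics/{n}0.png",cv2.resize(im[:,:,::-1],(800,600),interpolation=cv2.INTER_CUBIC)); print(optics.camera_params(n))
print(bot.observe())
E
```

```text
pics
steer.py
workcell.py
{'fx': 432.21402248505234, 'fy': 432.21402248505234, 'cx': 288.611485400091, 'cy': 214.39352415574575, 'rvec': array([ 1.90239057,  1.32203489, -0.62072215]), 'tvec': array([-0.23923974, -0.18045637,  1.41373562])}
{'fx': 502.4802957385729, 'fy': 502.4802957385729, 'cx': 274.31977555002885, 'cy': 211.94980994402476, 'rvec': array([ 2.13379075, -2.1643166 ,  0.13685834]), 'tvec': array([0.05276498, 0.52130378, 1.30862939])}
{'t': 0.1, 'joint_pos': array([ 1.11000590e+00,  1.50929059e-01,  1.43790733e+00, -1.82928099e-05,
        1.55382297e+00, -1.33969072e-01]), 'dq': array([-0.00118067, -0.00014515, -0.00275902,  0.00063576, -0.00104756,
        0.00032228]), 'tau': array([ 4.49571584e-03, -7.14371467e+01, -5.71793568e+01, -3.34942488e-04,
        7.35000533e-03, -6.93902621e-05]), 'eef_pos': array([0.1845077 , 0.54437084, 0.23076948]), 'eef_rot': array([-5.11039508e-01, -3.09944939e+00,  1.61029510e-03]), 'force': array([0.09794394, 0.5513507 , 0.54407666]), 'moment': array([-0.06669685, -0.04699145, -0.00844801]), 'grasp_force': 0.0, 'finger_gap': 0.08534326783364887}
```

View pics/scene0.png

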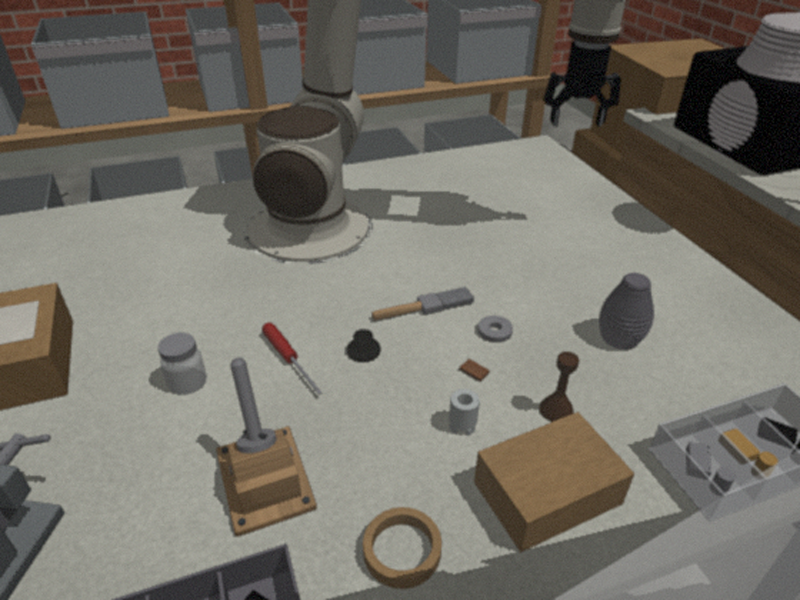

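View pics/top0.png

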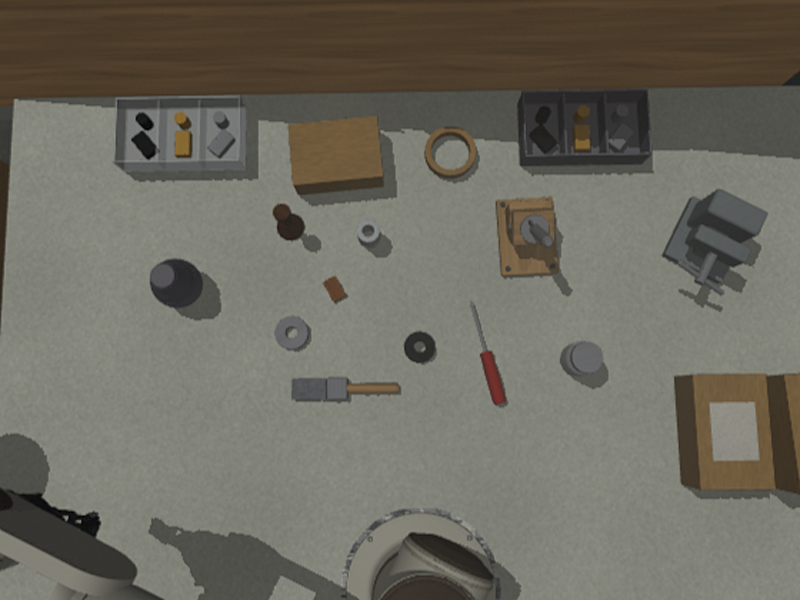

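The scene view shows the robot at the back. The spacer is at (463,412), the washer at (494,328), the bushing at (364,346), and the cradle stem runs from (258,440) to its tip at (239,364). In the top view the spacer is at (369,233), the washer at (292,333), the bushing at (420,347) and the cradle at (527,236). Next I'll take enlarged crops.

```bash
cat > crop.py <<'E'
import cv2,numpy as np
def tile(im,u0,v0,w,h,s,step=10):
    t=cv2.resize(im[v0:v0+h,u0:u0+w,::-1],None,fx=s,fy=s,interpolation=cv2.INTER_CUBIC)
    t=cv2.convertScaleAbs(t,alpha=1.4)
    for u in range(-(-u0//step)*step,u0+w,step):
        x=int((u-u0+.5)*s); cv2.line(t,(x,0),(x,6),(0,255,255),1); cv2.putText(t,str(u),(x+1,14),0,.33,(0,255,255))
    for v in range(-(-v0//step)*step,v0+h,step):
        y=int((v-v0+.5)*s); cv2.line(t,(0,y),(6,y),(0,255,255),1); cv2.putText(t,str(v),(8,y+4),0,.33,(0,255,255))
    return t
E
python3 - <<'E'
from workcell import bot, optics
import cv2,numpy as np
from crop import tile
# average several frames to cut noise
T=np.mean([optics.camera("top") for _ in range(3)],0).astype('uint8');S=np.mean([optics.camera("scene") for _ in range(3)],0).astype('uint8')
np.savez("im0.npz",T=T,S=S)
cv2.imwrite("pics/c1.png",np.hstack([tile(T,345,135,50,75,8),tile(S,150,245,80,120,5)]))
A=[tile(T,240,148,38,42,7),tile(T,186,213,38,42,7),tile(T,276,223,38,42,7),tile(S,306,268,38,42,7),tile(S,328,210,38,42,7),tile(S,236,222,38,42,7)]
cv2.imwrite("pics/c2.png",np.vstack([np.hstack(A[:3]),np.hstack(A[3:])]))
E
```

```text
(no output)
```

View pics/c1.png

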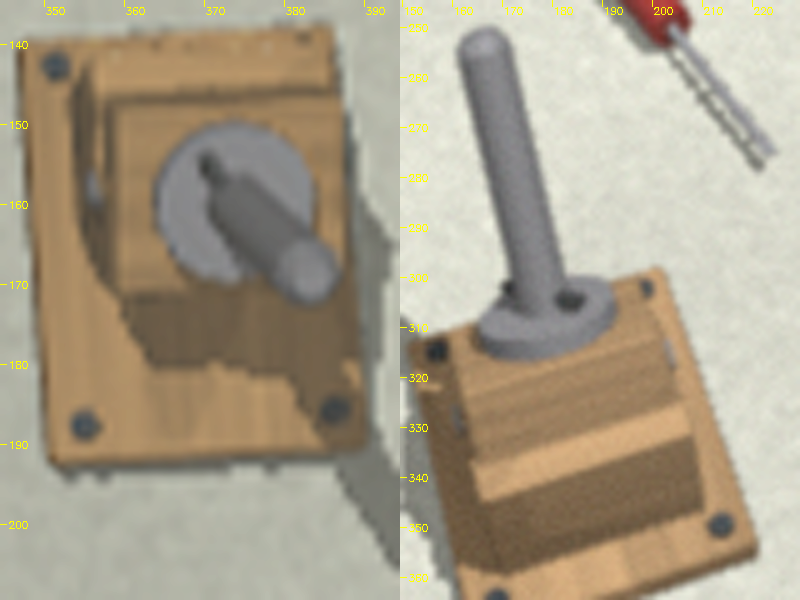

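View pics/c2.png

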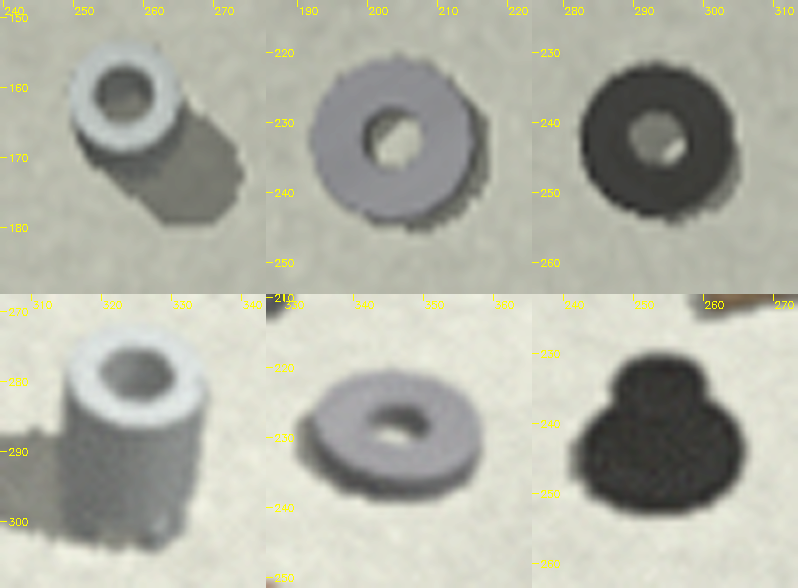

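The crops show, in camera pixels:

| Item | Top view | Scene view |
|---|---|---|
| Spacer rim | (257.2,161.2) | (325,279) |
| Washer | (203.4,232.3) | (346.3,228.2) |
| Bushing flange | (293.4,242.4) | – |
| Stem tip | (383,168.6) | (166.5,253) |
| Foot disc | (374,159.9) | (179,306.5) |
| Pin ends | (370.4,155) | (171,302), (184,304) |

```bash
cat > geo.py <<'E'
import numpy as np,cv2
from workcell import bot, optics
from scipy.optimize import least_squares
P={n:optics.camera_params(n) for n in("top","scene")}
def proj(n,X):
    p=P[n];K=np.array([[p['fx'],0,p['cx']],[0,p['fy'],p['cy']],[0,0,1]])
    return cv2.projectPoints(np.atleast_2d(np.float64(X)),p['rvec'],p['tvec'],K,None)[0][:,0]
def onz(n,uv,z):
    return least_squares(lambda q:(proj(n,[q[0],q[1],z])[0]-uv),[.5,0]).x
E
cat > fit.py <<'E'
from geo import *
print("spacer",onz("top",(257.2,161.2),.06),onz("scene",(325.1,279),.06))
print("washer",onz("top",(203.4,232.3),.014),onz("scene",(346.3,228.2),.014))
print("bush",onz("top",(293.4,242.4),.010))
C=[onz("top",(345+a/8-.5,135+b/8-.5),.014) for a,b in((18,38),(333,25),(368,445),(50,465))]
C=np.array(C);print(C,np.linalg.norm(C-np.roll(C,1,0),axis=1),C.mean(0))
e=(C[0]-C[3]+C[1]-C[2]);print("yaw",np.degrees(np.arctan2(e[1],e[0])))
def frame(yaw):
    t=np.radians(25);c,s=np.cos(yaw),np.sin(yaw)
    z=np.array([-np.sin(t)*c,-np.sin(t)*s,np.cos(t)]);y=np.array([-s,c,0]);return np.array([np.cross(y,z),y,z]).T
def res(q):
    R=frame(q[2]);s=np.array([q[0],q[1],.088]);tip=s+.112*R[:,2];x=R@[np.cos(q[3]),np.sin(q[3]),0]
    pc=s+.005*R[:,2]
    return np.concatenate([proj("top",s)[0]-(374,159.9),proj("scene",s)[0]-(179,306.5),proj("top",tip)[0]-(383,168.6),proj("scene",tip)[0]-(166.5,253),
      proj("top",pc+.02*x)[0]-(370.4,155),proj("scene",pc+.021*x)[0]-(171.1,302.1),proj("scene",pc-.021*x)[0]-(183.9,304.3)])
for a in(-1,0,1,2):
    r=least_squares(res,[*C.mean(0),np.arctan2(e[1],e[0]),a]);print(r.cost,r.x,np.degrees(r.x[2:]),r.fun.round(1))
E
python3 fit.py
python3 - <<'E'
from geo import *
from crop import tile
S=np.load("im0.npz")["S"];c=onz("scene",(325.1,279),.06)
t=tile(S,310,265,32,46,13)
t2=t.copy()
for k in range(0,360,15):
    a=np.radians(k)
    for z in(0,.012):
        u,v=proj("scene",[c[0]+.022*np.cos(a),c[1]+.022*np.sin(a),z])[0]
        cv2.circle(t2,(int((u-310+.5)*13),int((v-265+.5)*13)),2,(0,0,255),-1)
    u,v=proj("scene",[c[0]+.025*np.cos(a),c[1]+.025*np.sin(a),0])[0]
    cv2.putText(t2,str(k),(int((u-310)*13),int((v-264)*13)),0,.35,(0,0,255))
g=cv2.convertScaleAbs(t,alpha=1.6,beta=-60)
cv2.imwrite("pics/n.png",np.hstack([g,t2])[:600])
E
```

```text
spacer [0.65557113 0.0889001 ] [0.65711771 0.08789025]
washer [0.47213109 0.23804059] [0.47390487 0.23627235]
bush [ 0.44161775 -0.00491203]
[[ 0.72487658 -0.15773483]
 [ 0.72777758 -0.26670464]
 [ 0.58024216 -0.27223153]
 [ 0.57495377 -0.16370393]] [0.15004159 0.10900842 0.14763891 0.10865637] [ 0.65196252 -0.21509373]
yaw 2.213232183373468
79.56709847703848 [ 0.64814515 -0.21490339  0.02579416 -0.46779426] [  1.47789677 -26.8026366 ] [-0.4 -0.2  0.7 -0.9 -0.1  0.4  0.4 -2.3  7.2 -1.9  4.1  6.4 -1.  -6.1]
79.56709844523294 [ 0.64814509 -0.21490339  0.02579997 -0.4677549 ] [  1.47822946 -26.80038142] [-0.4 -0.2  0.7 -0.9 -0.1  0.4  0.4 -2.3  7.2 -1.9  4.1  6.4 -1.  -6.1]
79.56709843986559 [ 0.64814509 -0.21490339  0.02579992 -0.46775643] [  1.4782265  -26.80046923] [-0.4 -0.2  0.7 -0.9 -0.1  0.4  0.4 -2.3  7.2 -1.9  4.1  6.4 -1.  -6.1]
86.39915510417315 [ 0.6530729  -0.21453467  0.06392063  3.60873791] [  3.66238258 206.76545172] [-0.6 -2.   1.3  0.9  0.4 -1.6 -0.  -0.3  6.9  9.7  2.2  0.9  2.4  2.9]
```

View pics/n.png

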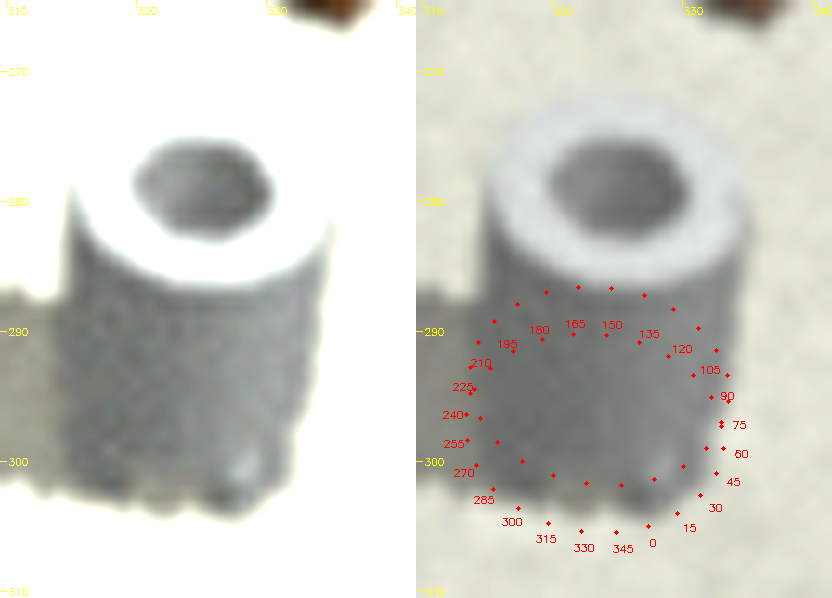

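The magnified spacer foot hints at a notch near azimuth 0–10°, where there is a light spot at (327.5,300), but it isn't conclusive. I'll check again once the spacer is lifted. In the pin fit I had the ends swapped: the end visible in the top view is scene end B. I'll correct that.

```bash
sed -i 's/scene",pc+.021\*x/scene",pc-.021*X/;s/scene",pc-.021\*x/scene",pc+.021*x/;s/021\*X/021*x/' fit.py; python3 fit.py | tail -4
python3 - <<'E'
from geo import *
from scipy.spatial.transform import Rotation as R
o=bot.observe();print(R.from_rotvec(o['eef_rot']).as_matrix().round(3))
E
```

```text
5.062604225791183 [ 0.648465   -0.2170884   0.00834685  0.60217728] [ 0.47823939 34.50221663] [ 0.4 -0.3 -0.4 -0.5  0.4  0.3 -0.3 -2.   0.2 -1.2 -0.2 -0.2  1.4  1.2]
5.062604225802228 [ 0.648465   -0.21708841  0.00834682  0.60217716] [ 0.47823747 34.50220955] [ 0.4 -0.3 -0.4 -0.5  0.4  0.3 -0.3 -2.   0.2 -1.2 -0.2 -0.2  1.4  1.2]
5.062604225850153 [ 0.648465   -0.21708841  0.00834694  0.60217813] [ 0.4782443  34.50226548] [ 0.4 -0.3 -0.4 -0.5  0.4  0.3 -0.3 -2.   0.2 -1.2 -0.2 -0.2  1.4  1.2]
5.062604225797715 [ 0.648465   -0.21708841  0.00834688  0.60217777] [ 0.47824113 34.50224472] [ 0.4 -0.3 -0.4 -0.5  0.4  0.3 -0.3 -2.   0.2 -1.2 -0.2 -0.2  1.4  1.2]
[[-0.947  0.321 -0.   ]
 [ 0.321  0.947 -0.   ]
 [ 0.    -0.    -1.   ]]
```

```bash
cat > go.py <<'E'
# usage: go.py x y z [psi] | go.py stem h [psi]   -> shift and turn in tool axes
import sys
from geo import *
from scipy.spatial.transform import Rotation as R
SEAT=np.array([.6485,-.2165,.088]);YAW=np.radians(1.2)
def F(t,c): return R.from_euler('ZY',[c,-t])
a=sys.argv[1:]
if a[0]=='stem':
    f=F(np.radians(25),YAW);p=SEAT+f.apply([0,0,float(a[1])]);a=a[2:]
else: f=F(0,0);p=np.array(a[:3],float);a=a[3:]
T=f*R.from_euler('z',float(a[0]) if a else 0,degrees=True)*R.from_matrix(np.diag([-1.,1,-1]))
o=bot.observe();c=R.from_rotvec(o['eef_rot']);d=c.inv().apply(p-o['eef_pos']);r=(c.inv()*T).as_rotvec()
print("target",p.round(4),"d",d.round(4),"r",r.round(3),"rows",max(np.linalg.norm(d)/.0417,np.linalg.norm(r)/.125).round(1))
print("t",round(o['t'],2),"pos",o['eef_pos'].round(4),"F",o['force'].round(1),"M",o['moment'].round(2),"gap",round(o['finger_gap'],4),"q",o['joint_pos'].round(2))
E
python3 go.py .6563 .0884 .15
R='' ; python3 steer.py '[[-0.297,-0.140,0.0,0,0,-0.327],[-0.297,-0.140,0.0,0,0,-0.327],[-0.297,-0.140,0.0,0,0,-0.327],[-0.297,-0.140,0.0,0,0,-0.327],[-0.297,-0.140,0.0,0,0,-0.327],[-0.593,-0.280,0.03,0,0,-0.327],[-0.593,-0.280,0.03,0,0,-0.327],[-0.593,-0.280,0.03,0,0,-0.327]]' 0.085 60
python3 go.py .6563 .0884 .09
```

```text
t: 1.07
eef_pos: [0.4177, 0.3191, 0.2233]
eef_rot: [-0.0, 3.141, 0.0]
force: [0.4, 0.2, 0.2]
finger_gap: 0.0852
grasp_force: 0.0
target [0.6563 0.0884 0.09  ] d [-0.2385 -0.2308  0.1334] r [0. 0. 0.] rows 8.6
t 1.07 pos [0.4177 0.3191 0.2233] F [0.4 0.2 0.2] M [-0.04 -0.04 -0.04] gap 0.0852 q [ 0.51  0.05  1.56 -0.    1.53 -1.07]
```

```bash
python3 steer.py '[[-0.22,-0.21,0.07,0,0,0],[-0.22,-0.21,0.07,0,0,0],[-0.22,-0.21,0.07,0,0,0],[-0.22,-0.21,0.07,0,0,0],[-0.22,-0.21,0.07,0,0,0],[-0.22,-0.21,0.07,0,0,0],[-0.22,-0.21,0.07,0,0,0],[-0.22,-0.21,0.07,0,0,0]]'
python3 go.py .6563 .0884 .046
```

```text
t: 1.73
eef_pos: [0.6387, 0.1073, 0.1514]
eef_rot: [-0.003, -3.141, 0.001]
force: [-0.3, -0.3, 0.1]
finger_gap: 0.0851
grasp_force: 0.0
target [0.6563 0.0884 0.046 ] d [-0.0177 -0.0188  0.1054] r [-0.001 -0.001 -0.002] rows 2.6
t 1.73 pos [0.6387 0.1073 0.1514] F [-0.3 -0.3  0.1] M [ 0.03 -0.03 -0.06] gap 0.0851 q [ 0.05  0.34  1.37 -0.    1.44 -1.52]
```

```bash
python3 steer.py '[[-0.0175,-0.0188,0.0,0,0,0],[-0.0175,-0.0188,0.03,0,0,0],[-0.0175,-0.0188,0.07,0,0,0],[-0.0175,-0.0188,0.105,0,0,0],[-0.0175,-0.0188,0.105,0,0,0],[-0.0175,-0.0188,0.105,0,0,0]]'
python3 go.py .6563 .0884 .046
python3 steer.py '[[0,0,0,0,0,0],[0,0,0,0,0,0],[0,0,0,0,0,0],[0,0,0,0,0,0],[0,0,0,0,0,0],[0,0,0,0,0,0]]' 0.03 60
python3 go.py .6563 .0884 .046
```

```text
t: 2.23
eef_pos: [0.6534, 0.0921, 0.0474]
eef_rot: [0.0, -3.139, 0.0]
force: [0.5, 0.1, 0.2]
finger_gap: 0.085
grasp_force: 0.0
target [0.6563 0.0884 0.046 ] d [-0.0029 -0.0037  0.0014] r [-0.    -0.003  0.   ] rows 0.1
t 2.23 pos [0.6534 0.0921 0.0474] F [0.5 0.1 0.2] M [ 0.03 -0.   -0.01] gap 0.085 q [ 0.02  0.44  1.45 -0.    1.26 -1.55]
t: 2.73
eef_pos: [0.6553, 0.0921, 0.0506]
eef_rot: [-0.0, 3.138, 0.0]
force: [-0.0, -0.9, 11.5]
finger_gap: 0.0408
grasp_force: 59.1
target [0.6563 0.0884 0.046 ] d [-0.0009 -0.0037  0.0046] r [0.    0.004 0.   ] rows 0.1
t 2.73 pos [0.6553 0.0921 0.0506] F [-0.  -0.9 11.5] M [0.02 0.03 0.06] gap 0.0408 q [ 0.02  0.44  1.44 -0.    1.26 -1.55]
```

```bash
python3 steer.py '[[0,0,-0.03,0,0,0],[0,0,-0.07,0,0,0],[0,0,-0.11,0,0,0],[0,0,-0.15,0,0,0],[0,0,-0.18,0,0,0],[0,0,-0.18,0,0,0],[0,0,-0.18,0,0,0]]'
python3 go.py stem .2
python3 - <<'E'
from geo import *
from crop import tile
o=bot.observe()['eef_pos'];print(o)
S=np.mean([optics.camera("scene") for _ in range(4)],0).astype('uint8')
T=np.mean([optics.camera("top") for _ in range(2)],0).astype('uint8')
np.savez("im1.npz",T=T,S=S)
u,v=proj("scene",o-[0,0,.03])[0].astype(int)
t=tile(S,u-20,v-30,40,60,10)
g=t.copy()
for k in range(0,360,15):
    a=np.radians(k)
    for z in(-.046,-.034):
        x,y=proj("scene",o+[.022*np.cos(a),.022*np.sin(a),z])[0]
        cv2.circle(g,(int((x-u+20.5)*10),int((y-v+30.5)*10)),1,(0,0,255),-1)
    x,y=proj("scene",o+[.026*np.cos(a),.026*np.sin(a),-.046])[0]
    cv2.putText(g,str(k),(int((x-u+19.5)*10),int((y-v+31)*10)),0,.33,(0,0,255))
cv2.imwrite("pics/l1.png",np.hstack([t,g]))
E
```

```text
t: 3.32
eef_pos: [0.6547, 0.0922, 0.2308]
eef_rot: [-0.001, 3.137, 0.0]
force: [-0.2, 0.1, -2.0]
finger_gap: 0.041
grasp_force: 61.7
target [ 0.564  -0.2183  0.2693] d [ 0.0906 -0.3105 -0.0388] r [-0.005 -0.432 -0.02 ] rows 7.8
t 3.32 pos [0.6547 0.0922 0.2308] F [-0.2  0.1 -2. ] M [ 0.01  0.03 -0.  ] gap 0.041 q [ 0.02  0.33  1.22 -0.    1.59 -1.55]
[0.65465313 0.09221836 0.23082405]
```

View pics/l1.png

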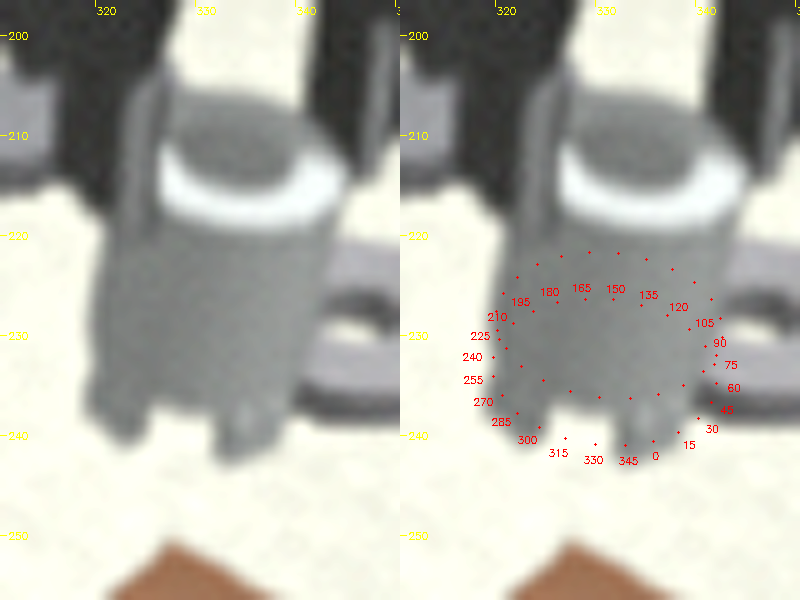

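The held spacer's front notch spans azimuth about 306° to 340°, so its centre is near 323°, or 53° mod 90. The pin is at about 34–35°, so I'll turn by −19° on the way to the stem.

```bash
python3 go.py stem .2 -19; python3 steer.py '[[0,-0.05,-0.03,0,0,0],[0.09,-0.31,-0.05,0,-0.43,0],[0.09,-0.31,-0.05,0,-0.43,0],[0.09,-0.31,-0.05,0,-0.43,0],[0.09,-0.31,-0.05,0,-0.43,0],[0.09,-0.31,-0.05,0,-0.43,0],[0.09,-0.31,-0.05,0,-0.43,0],[0.09,-0.31,-0.05,0,-0.43,0]]'
python3 go.py stem .19 -19
```

```text
target [ 0.564  -0.2183  0.2693] d [ 0.0899 -0.3104 -0.0421] r [-0.077 -0.433  0.306] rows 7.8
t 3.62 pos [0.6538 0.0921 0.227 ] F [-0.6 -0.3 -1.9] M [ 0.03 -0.    0.03] gap 0.0406 q [ 0.02  0.33  1.22 -0.    1.59 -1.55]
t: 4.28
eef_pos: [0.5637, -0.2163, 0.278]
eef_rot: [-0.0, 2.711, -0.0]
force: [0.7, -0.5, -1.3]
finger_gap: 0.0406
grasp_force: 61.8
target [ 0.5682 -0.2182  0.2602] d [ 0.0033 -0.0019  0.0181] r [-0.01  -0.004  0.313] rows 2.5
t 4.28 pos [ 0.5637 -0.2163  0.278 ] F [ 0.7 -0.5 -1.3] M [-0.02  0.25  0.02] gap 0.0406 q [-0.63 -0.05  1.62  0.26  1.23 -2.24]
```

```bash
python3 steer.py '[[0.0033,-0.0019,0.017,-0.01,-0.004,0.313],[0.0033,-0.0019,0.017,-0.01,-0.004,0.313],[0.0033,-0.0019,0.017,-0.01,-0.004,0.313],[0.0033,-0.0019,0.017,-0.01,-0.004,0.313],[0.0033,-0.0019,0.017,-0.01,-0.004,0.313]]'
python3 go.py stem .15 -19
python3 - <<'E'
from geo import *
from crop import tile
S=np.mean([optics.camera("scene") for _ in range(3)],0).astype('uint8')
T=np.mean([optics.camera("top") for _ in range(3)],0).astype('uint8')
cv2.imwrite("pics/p1.png",np.hstack([tile(S,140,205,57,86,7),tile(T,345,125,57,86,7)]))
E
```

```text
t: 4.7
eef_pos: [0.5691, -0.2168, 0.2606]
eef_rot: [0.417, 2.679, 0.105]
force: [-0.5, -0.9, -1.6]
finger_gap: 0.0409
grasp_force: 61.8
target [ 0.5851 -0.2178  0.2239] d [ 0.0005 -0.0017  0.04  ] r [ 0.    -0.002  0.002] rows 1.0
t 4.7 pos [ 0.5691 -0.2168  0.2606] F [-0.5 -0.9 -1.6] M [ 0.04  0.32 -0.1 ] gap 0.0409 q [-0.63 -0.04  1.64  0.28  1.2  -1.95]
```

View pics/p1.png

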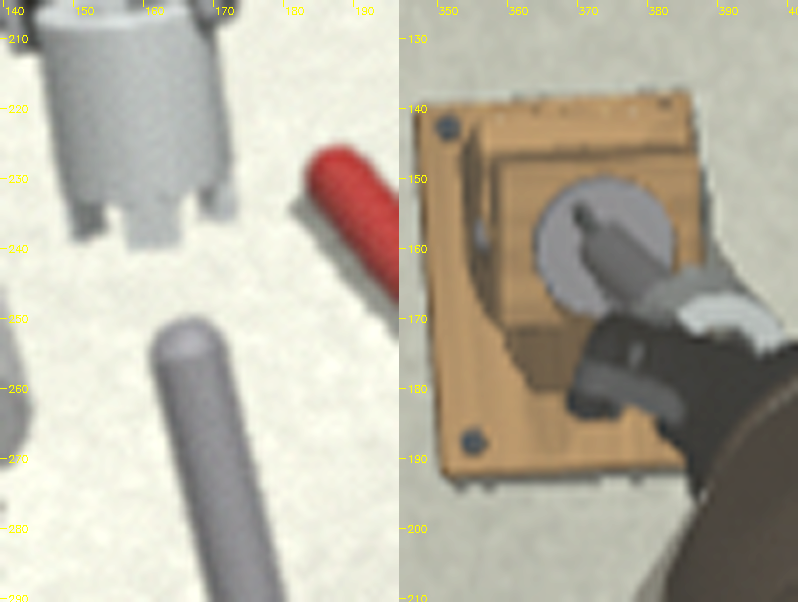

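The scene crop shows the spacer about 14 px above the tip. Its sides slope about 0.137, while the stem slopes about 0.26, so the spacer seems tilted several degrees in the grip. I'll fit its pose from the leg corners.

```bash
cat > tilt.py <<'E'
from geo import *
from scipy.spatial.transform import Rotation as R
o=bot.observe();tool=R.from_rotvec(o['eef_rot']);S0=tool*R.from_matrix(np.diag([-1.,1,-1]))  # upright tube frame (psi incl.)
p=P['scene'];cam=-cv2.Rodrigues(p['rvec'])[0].T@p['tvec'];print("cam",cam)
px=np.array([(125,247),(180,245),(125,205),(180,195),(102,238),(105,203),(205,218),(200,187)])/7+[139.5,204.5]
h=15.8
def pose(q): return o['eef_pos']+S0.apply([q[3],q[4],-q[5]]),S0*R.from_euler('xy',q[:2])
def pts(q):
    b,r=pose(q);a=[(q[2]+x,z) for x,z in((-45+h,0),(45-h,0),(-45+h,.012),(45-h,.012),(-45-h,0),(-45-h,.012),(45+h,0),(45+h,.012))]
    return b+r.apply([[.022*np.cos(np.radians(t)),.022*np.sin(np.radians(t)),z] for t,z in a])
def res(q):
    b,r=pose(q);w=proj("scene",[b,b+r.apply([0,0,.05])]);d=w[1]-w[0]
    return np.r_[(proj("scene",pts(q))-px).ravel(),30*(d[0]/d[1]-.137),(q[5]-.0506)*500,q[0]*3,q[1]*3]
for f in(0,30):
    r=least_squares(res,[0,0,f,0,0,.0506],x_scale=[.1,.1,10,.01,.01,.01]);q=r.x
    print(r.cost.round(2),"tilt xy deg",np.degrees(q[:2]).round(1),"legdir",q[2].round(1),"off mm",(q[3:]*1e3).round(1));print(r.fun.round(1))
b,rr=pose(q);print("base",b,"axis in stem frame",S0.inv().apply(rr.apply([0,0,1])).round(3))
E
python3 tilt.py
```

```text
cam [ 1.22182234 -0.22275972  0.73890245]
18.48 tilt xy deg [ -0.2 -12.9] legdir -29.5 off mm [ 4.6  8.4 51.9]
[-1.6 -0.2 -0.9 -0.8 -2.7 -0.8 -1.9 -0.4  1.9  0.8  0.5 -0.8  2.5  1.9
  2.2 -0.3  0.5  0.6 -0.  -0.7]
21.59 tilt xy deg [ -4.1 -10.2] legdir 62.3 off mm [  0.  -15.5  52. ]
[ 1.8 -0.1  2.5 -1.7  1.1 -0.8  1.9 -1.1 -1.9  1.9 -3.   0.2 -1.3  1.5
 -1.2 -0.5 -1.   0.7 -0.2 -0.5]
base [ 0.58702377 -0.23079767  0.21184832] axis in stem frame [-0.177  0.071  0.982]
```

```bash
cat >> tilt.py <<'E'
print('---')
for f in(5,10,15,20,25):
    r=least_squares(res,[0,0,f,0,0,.0506],x_scale=[.1,.1,10,.005,.005,.01],bounds=([-.3,-.3,f-15,-.006,-.006,.04],[.3,.3,f+15,.006,.006,.06]),loss='soft_l1');q=r.x
    print(r.cost.round(2),"tilt",np.degrees(q[:2]).round(1),"legdir",q[2].round(1),"off mm",(q[3:]*1e3).round(1))
print(r.fun.round(1)); q=np.array([0,0,19,0,0,.0506]);print(((proj("scene",pts(q))-[139.5,204.5])*7).round(), "\n",((px-[139.5,204.5])*7).round())
f=F=R.from_euler('ZY',[np.radians(1.2),-np.radians(25)]);s=np.array([.6485,-.2165,.088])
w=proj("scene",[s+f.apply([0,0,z]) for z in(.05,.112,.16,.2)]);print(((w-[139.5,204.5])*7).round())
E
python3 tilt.py | sed -n '/---/,$p'
```

```text
---
14.8 tilt [-2.1 -5.5] legdir -10.0 off mm [-2.5  2.7 52. ]
16.45 tilt [-2.9 -2.6] legdir -5.0 off mm [-6.   0.3 52. ]
17.79 tilt [-3.8 -0.7] legdir 0.0 off mm [-6.  -1.1 51.4]
18.78 tilt [-4.6  0.8] legdir 5.0 off mm [-6.  -2.5 50.9]
19.44 tilt [-5.4  1.9] legdir 10.0 off mm [-6.  -3.9 50.5]
[-1.7  0.4  2.8 -0.7 -2.7  0.1  1.9  0.1 -2.9  0.7 -4.3 -0.6  4.2  1.1
  4.1 -0.7  0.2 -0.1 -0.3  0.1]
[[134. 254.]
 [219. 234.]
 [123. 210.]
 [209. 190.]
 [ 98. 254.]
 [ 87. 210.]
 [249. 219.]
 [239. 175.]] 
 [[125. 247.]
 [180. 245.]
 [125. 205.]
 [180. 195.]
 [102. 238.]
 [105. 203.]
 [205. 218.]
 [200. 187.]]
[[237. 542.]
 [187. 326.]
 [146. 152.]
 [112.   4.]]
```

```bash
cat > mask.py <<'E'
from geo import *
from scipy.spatial.transform import Rotation as R
from scipy.optimize import minimize
o=bot.observe();S0=R.from_euler('ZY',[np.radians(1.2),-np.radians(25)])  # stem frame
im=cv2.imread("pics/p1.png")[:600,:399,0][45:275,20:270];im=cv2.GaussianBlur(im,(0,0),2)
obs=(im<205).astype(np.uint8);print("frac",obs.mean())
r,t,z=np.meshgrid(np.linspace(.0114,.022,8),np.radians(np.arange(0,360,1.)),np.arange(0,.062,.0008),indexing='ij')
X=np.stack([r*np.cos(t),r*np.sin(t),z],-1).reshape(-1,3)
keep=(X[:,2]>.012)|((abs(X[:,0])>.006)&(abs(X[:,1])>.006));X=X[keep]
def render(q):  # tilt x,y deg, phi deg, off x,y mm, h mm
    b=o['eef_pos']+S0.apply([q[3]/1e3,q[4]/1e3,-q[5]/1e3]);r=S0*R.from_euler('xyz',[q[0],q[1],q[2]],degrees=True)
    w=((proj("scene",b+r.apply(X))-[139.5,204.5])*7-[20,45]).round().astype(int)
    m=np.zeros(obs.shape,np.uint8);k=(w[:,0]>=0)&(w[:,1]>=0)&(w[:,0]<250)&(w[:,1]<230);m[w[k,1],w[k,0]]=1
    return cv2.morphologyEx(m,cv2.MORPH_CLOSE,np.ones((5,5)))
def cost(q): return (render(q)!=obs).mean()+1e-4*((q[0]/3)**2+(q[1]/3)**2+(q[5]-50.6)**2)
best=[]
for phi in range(0,90,10):
    s=minimize(cost,[0,0,phi,0,0,50.6],method='Nelder-Mead',options=dict(maxfev=110,initial_simplex=np.array([[0,0,phi,0,0,50.6]]+[list(np.array([0,0,phi,0,0,50.6])+d) for d in np.diag([5,5,6,3,3,2.])])))
    print(phi,round(s.fun,4),s.x.round(1)); best.append((s.fun,s.x))
q=min(best,key=lambda a:a[0])[1]
cv2.imwrite("pics/m.png",np.hstack([obs*255,render(q)*255,cv2.imread("pics/p1.png")[45:275,20:270,0]]))
E
time python3 mask.py
```

```text
frac 0.6063826086956522
0 0.0467 [-2.   1.8 29.  -7.3 -3.2 50.6]
10 0.0443 [-1.   3.4 29.5  0.2 -3.1 48.2]
20 0.0445 [-2.   2.1 28.7  0.4 -3.2 48.4]
30 0.0462 [-1.3  4.3 35.8  0.9 -3.8 48.1]
40 0.049 [-4.3  1.  48.8  0.5 -3.6 49.3]
50 0.0444 [ 0.3  5.2 52.3  2.3 -3.9 47.3]
60 0.0445 [-1.4  4.6 51.8 10.8 -4.2 45.7]
70 0.0447 [-0.7  4.9 51.4 13.4 -4.1 44.8]
80 0.058 [  0.8   2.4 120.5 -24.1  -3.4  55. ]
real	2m16.970s
user	7m9.929s
sys	1m0.473s
```

View pics/m.png

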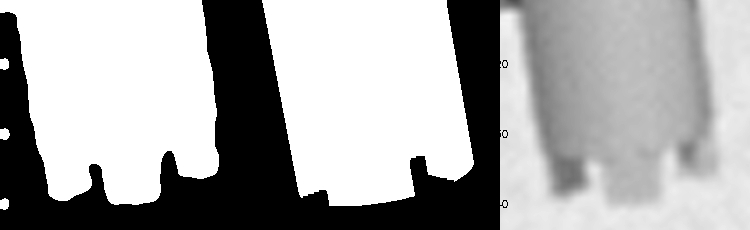

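The grey crop fits notches near +36° in the stem frame, with the dark inside of the other notch at −54°. That agrees with the lift view. The spacer base sits about 3 mm towards −y because of a tilt of about 3.5° in the grip. I'll turn the tool to cancel that and insert slowly.

```bash
python3 steer.py '[[0.0005,-0.001,0,-0.057,0.02,0],[0.0005,-0.001,0.015,-0.057,0.02,0],[0.0005,-0.001,0.025,-0.057,0.02,0],[0.0005,-0.001,0.033,-0.057,0.02,0],[0.0005,-0.001,0.04,-0.057,0.02,0],[0.0005,-0.001,0.046,-0.057,0.02,0],[0.0005,-0.001,0.05,-0.057,0.02,0]]'
python3 go.py stem .10 -19
```

```text
t: 5.58
eef_pos: [0.5898, -0.217, 0.2147]
eef_rot: [0.402, 2.688, 0.186]
force: [-1.5, -2.6, -0.8]
finger_gap: 0.0404
grasp_force: 62.3
target [ 0.6062 -0.2174  0.1786] d [-0.0007 -0.0031  0.0396] r [ 0.057 -0.021  0.   ] rows 1.0
t 5.58 pos [ 0.5898 -0.217   0.2147] F [-1.5 -2.6 -0.8] M [-0.52  0.58 -0.19] gap 0.0404 q [-0.63  0.04  1.65  0.34  1.15 -2.  ]
```

```bash
python3 steer.py '[[-0.0003,-0.0012,0.012,0,0,0],[-0.0005,-0.002,0.025,0,0,0],[-0.0007,-0.003,0.038,0,0,0],[-0.001,-0.004,0.05,0,0,0],[-0.0012,-0.0047,0.06,0,0,0],[-0.0012,-0.0047,0.066,0,0,0],[-0.0012,-0.0047,0.066,0,0,0]]'
python3 go.py stem .05 -19
```

```text
t: 6.17
eef_pos: [0.6169, -0.2172, 0.1528]
eef_rot: [0.403, 2.69, 0.187]
force: [-2.6, -4.2, -7.3]
finger_gap: 0.0409
grasp_force: 61.5
target [ 0.6274 -0.2169  0.1333] d [-0.0017 -0.0009  0.0221] r [ 0.057 -0.023 -0.001] rows 0.5
t 6.17 pos [ 0.6169 -0.2172  0.1528] F [-2.6 -4.2 -7.3] M [-0.63  1.13 -0.23] gap 0.0409 q [-0.6   0.14  1.68  0.35  1.03 -2.01]
```

```bash
python3 steer.py '[[-0.0005,-0.0005,0.004,0.01,0,0],[-0.001,-0.001,0.008,0.01,0,0],[-0.0015,-0.001,0.012,0.01,0,0],[-0.0015,-0.001,0.015,0.01,0,0],[-0.0015,-0.001,0.018,0.01,0,0],[-0.0015,-0.001,0.0215,0.01,0,0],[-0.0015,-0.001,0.0215,0.01,0,0]]'
python3 go.py stem .05 -19
```

```text
t: 6.75
eef_pos: [0.6261, -0.2175, 0.1344]
eef_rot: [0.406, 2.693, 0.173]
force: [-8.4, -6.2, -10.2]
finger_gap: 0.0406
grasp_force: 61.7
target [ 0.6274 -0.2169  0.1333] d [-0.0005  0.0006  0.0016] r [ 0.046 -0.024 -0.   ] rows 0.4
t 6.75 pos [ 0.6261 -0.2175  0.1344] F [ -8.4  -6.2 -10.2] M [-1.09  2.19 -0.27] gap 0.0406 q [-0.59  0.17  1.68  0.34  0.99 -2.  ]
```

```bash
python3 steer.py '[[0,0,0.001,0,0,0],[0,0,0.002,0,0,0],[0,0,0.003,0,0,0],[0,0,0.004,0,0,0],[0,0,0.004,0,0,0]]'
python3 go.py stem .05 -19
python3 steer.py '[[0,0,0,0,0,0],[0,0,0,0,0,0],[0,0,0,0,0,0],[0,0,0,0,0,0],[0,0,0,0,0,0]]' 0.06
python3 go.py stem .10 -19
python3 - <<'E'
from geo import *
from crop import tile
S=np.mean([optics.camera("scene") for _ in range(3)],0).astype('uint8')
T=np.mean([optics.camera("top") for _ in range(3)],0).astype('uint8')
cv2.imwrite("pics/s1.png",np.hstack([tile(S,145,240,57,86,7),tile(T,345,125,57,86,7)]))
E
```

```text
t: 7.17
eef_pos: [0.6269, -0.2176, 0.1336]
eef_rot: [0.405, 2.693, 0.171]
force: [-51.4, -1.9, 30.8]
finger_gap: 0.0408
grasp_force: 67.8
target [ 0.6274 -0.2169  0.1333] d [-0.0001  0.0007  0.0005] r [ 0.045 -0.024  0.001] rows 0.4
t 7.17 pos [ 0.6269 -0.2176  0.1336] F [-51.4  -1.9  30.8] M [0.02 5.84 0.3 ] gap 0.0408 q [-0.59  0.17  1.68  0.34  0.99 -2.  ]
t: 7.58
eef_pos: [0.6291, -0.2169, 0.1325]
eef_rot: [0.405, 2.689, 0.174]
force: [0.1, -0.7, -0.0]
finger_gap: 0.0604
grasp_force: 0.0
target [ 0.6062 -0.2174  0.1786] d [ 0.0022  0.002  -0.0515] r [ 0.047 -0.021  0.   ] rows 1.2
t 7.58 pos [ 0.6291 -0.2169  0.1325] F [ 0.1 -0.7 -0. ] M [-0.06  0.22 -0.02] gap 0.0604 q [-0.59  0.17  1.68  0.34  0.98 -2.01]
```

View pics/s1.png

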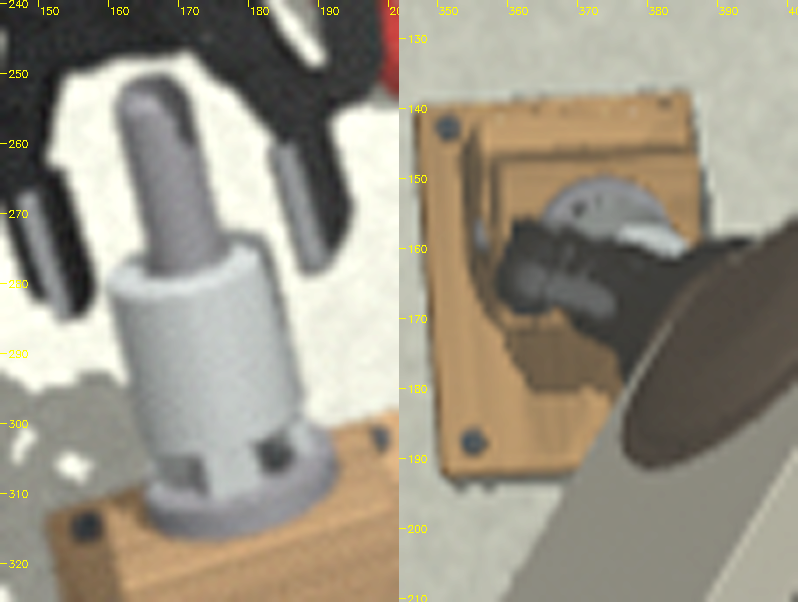

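The spacer is home: its legs sit on the foot disc (crop about (165–230,495)) and the pin end shows inside the right notch at (275,455). I'll open, retreat along the stem and go to the washer.

```bash
python3 steer.py '[[0.001,0.001,-0.02,0,0,0],[0.002,0.002,-0.05,0,0,0],[0.004,0.004,-0.09,0,0,0],[0.006,0.006,-0.13,0,0,0],[0.006,0.006,-0.145,0,0,0],[0.006,0.006,-0.145,0,0,0]]' 0.085
python3 go.py .473 .237 .16
```

```text
t: 8.38
eef_pos: [0.5647, -0.219, 0.2677]
eef_rot: [0.404, 2.684, 0.169]
force: [0.3, -0.4, 0.6]
finger_gap: 0.085
grasp_force: 0.0
target [0.473 0.237 0.16 ] d [0.2609 0.3908 0.0844] r [ 0.123  0.424 -0.294] rows 11.4
t 8.38 pos [ 0.5647 -0.219   0.2677] F [ 0.3 -0.4  0.6] M [-0.04  0.18 -0.02] gap 0.085 q [-0.66 -0.03  1.62  0.33  1.25 -1.99]
```

```bash
python3 steer.py '[[0.13,0.195,0.03,0.123,0.424,-0.294],[0.13,0.195,0.03,0.123,0.424,-0.294],[0.13,0.195,0.03,0.123,0.424,-0.294],[0.13,0.195,0.03,0.123,0.424,-0.294],[0.13,0.195,0.03,0.123,0.424,-0.294],[0.13,0.195,0.03,0.123,0.424,-0.294],[0.13,0.195,0.03,0.123,0.424,-0.294],[0.13,0.195,0.03,0.123,0.424,-0.294]]'
python3 go.py .473 .237 .1
```

```text
t: 9.05
eef_pos: [0.5135, 0.0102, 0.2204]
eef_rot: [0.005, -3.135, -0.006]
force: [0.9, 0.0, -0.7]
finger_gap: 0.0849
grasp_force: 0.0
target [0.473 0.237 0.1  ] d [0.0389 0.2265 0.1216] r [ 0.004 -0.007  0.003] rows 6.2
t 9.05 pos [0.5135 0.0102 0.2204] F [ 0.9  0.  -0.7] M [-0.01  0.01 -0.03] gap 0.0849 q [-0.13  0.03  1.59  0.    1.53 -1.71]
```

```bash
python3 steer.py '[[0.0389,0.2265,0.1216,0.004,-0.007,0.003],[0.0389,0.2265,0.1216,0.004,-0.007,0.003],[0.0389,0.2265,0.1216,0.004,-0.007,0.003],[0.0389,0.2265,0.1216,0.004,-0.007,0.003],[0.0389,0.2265,0.1216,0.004,-0.007,0.003],[0.0389,0.2265,0.1216,0.004,-0.007,0.003],[0.0389,0.2265,0.1216,0.004,-0.007,0.003],[0.0389,0.2265,0.1216,0.004,-0.007,0.003]]'
python3 go.py .473 .237 -.002
python3 - <<'E'
from geo import *
# is the washer where it was, any bystander moved? re-measure the washer bore by thresholding nothing: just top image diff
T0=np.load("im0.npz")["T"];T=optics.camera("top");d=cv2.absdiff(T0,T).max(2);d[:, :]=d
for n,(u,v) in dict(bush=(293,242),holder=(202,157),chip=(234,202),jar=(409,250),screw=(344,260)).items(): print(n,d[v-15:v+15,u-15:u+15].mean().round(1))
E
```

```text
t: 9.72
eef_pos: [0.4733, 0.2367, 0.0989]
eef_rot: [-0.001, -3.14, 0.001]
force: [1.0, -1.2, -0.4]
finger_gap: 0.0849
grasp_force: 0.0
target [ 0.473  0.237 -0.002] d [0.0002 0.0004 0.1009] r [-0.001 -0.001 -0.001] rows 2.4
t 9.72 pos [0.4733 0.2367 0.0989] F [ 1.  -1.2 -0.4] M [-0.05  0.   -0.02] gap 0.0849 q [ 0.32  0.14  1.72 -0.    1.28 -1.25]
bush 6.3
holder 5.2
chip 6.6
jar 5.9
screw 6.4
```

```bash
python3 steer.py '[[0.0002,0.0004,0.04,0,0,0],[0.0002,0.0004,0.075,0,0,0],[0.0002,0.0004,0.09,0,0,0],[0.0002,0.0004,0.1,0,0,0],[0.0002,0.0004,0.1,0,0,0],[0.0002,0.0004,0.1,0,0,0],[0.0002,0.0004,0.1,0,0,0]]'
python3 go.py .473 .237 -.002
```

```text
t: 10.35
eef_pos: [0.4753, 0.2358, 0.0024]
eef_rot: [0.005, 3.138, 0.001]
force: [0.3, -0.3, 0.2]
finger_gap: 0.085
grasp_force: 0.0
target [ 0.473  0.237 -0.002] d [0.0023 0.0012 0.0044] r [ 0.     0.004 -0.003] rows 0.1
t 10.35 pos [0.4753 0.2358 0.0024] F [ 0.3 -0.3  0.2] M [ 0.03 -0.02 -0.04] gap 0.085 q [ 0.32  0.25  1.82 -0.    1.07 -1.25]
```

```bash
python3 steer.py '[[0.0015,0.001,0.003,0,0,0],[0.0015,0.001,0.004,0,0,0],[0.0015,0.001,0.004,0,0,0]]'
python3 go.py .473 .237 -.002
python3 steer.py '[[0,0,0,0,0,0],[0,0,0,0,0,0],[0,0,0,0,0,0],[0,0,0,0,0,0],[0,0,0,0,0,0],[0,0,0,0,0,0]]' 0.05 90
python3 go.py .473 .237 -.002
```

```text
t: 10.6
eef_pos: [0.4725, 0.2372, -0.0029]
eef_rot: [0.004, 3.14, -0.0]
force: [0.6, -0.9, -0.2]
finger_gap: 0.0854
grasp_force: 0.0
target [ 0.473  0.237 -0.002] d [-0.0005 -0.0002 -0.0009] r [-0.     0.002 -0.002] rows 0.0
t 10.6 pos [ 0.4725  0.2372 -0.0029] F [ 0.6 -0.9 -0.2] M [-0.02  0.01 -0.03] gap 0.0854 q [ 0.32  0.25  1.82 -0.    1.06 -1.25]
t: 11.1
eef_pos: [0.4727, 0.2371, -0.0019]
eef_rot: [0.003, 3.14, -0.0]
force: [-9.2, -5.0, 23.7]
finger_gap: 0.0609
grasp_force: 91.4
target [ 0.473  0.237 -0.002] d [-0.0003 -0.0001  0.0001] r [-0.     0.002 -0.002] rows 0.0
t 11.1 pos [ 0.4727  0.2371 -0.0019] F [-9.2 -5.  23.7] M [-0.59  1.61  0.3 ] gap 0.0609 q [ 0.32  0.25  1.82 -0.    1.07 -1.25]
```

```bash
python3 steer.py '[[0,0,-0.02,0,0,0],[0,0,-0.06,0,0,0],[0,0,-0.1,0,0,0],[0,0,-0.14,0,0,0],[0,0,-0.18,0,0,0],[0,0,-0.21,0,0,0],[0,0,-0.24,0,0,0],[0,0,-0.24,0,0,0]]'
python3 go.py stem .15
```

```text
t: 11.77
eef_pos: [0.4735, 0.2377, 0.2428]
eef_rot: [0.004, 3.133, 0.004]
force: [1.9, -0.5, -1.3]
finger_gap: 0.0606
grasp_force: 98.6
target [ 0.5851 -0.2178  0.2239] d [-0.1125 -0.4553  0.0188] r [-0.003 -0.427 -0.023] rows 11.3
t 11.77 pos [0.4735 0.2377 0.2428] F [ 1.9 -0.5 -1.3] M [-0.06 -0.06 -0.04] gap 0.0606 q [ 0.32  0.05  1.53 -0.    1.56 -1.25]
```

```bash
python3 steer.py '[[-0.04,-0.25,-0.04,0,-0.2,0],[-0.04,-0.25,-0.04,0,-0.2,0],[-0.04,-0.25,-0.04,0,-0.2,0],[-0.04,-0.25,-0.04,0,-0.2,0],[-0.04,-0.25,-0.04,0,-0.2,0],[-0.04,-0.25,-0.04,0,-0.2,0],[-0.04,-0.25,-0.04,0,-0.2,0],[-0.04,-0.25,-0.04,0,-0.2,0]]'
python3 go.py stem .19
```

```text
t: 12.43
eef_pos: [0.5116, -0.0156, 0.2766]
eef_rot: [0.01, 2.941, -0.002]
force: [0.5, 0.6, -2.3]
finger_gap: 0.0605
grasp_force: 98.7
target [ 0.5682 -0.2182  0.2602] d [-0.0535 -0.2022  0.0277] r [-0.009 -0.235 -0.026] rows 5.1
t 12.43 pos [ 0.5116 -0.0156  0.2766] F [ 0.5  0.6 -2.3] M [ 0.03  0.16 -0.02] gap 0.0605 q [-0.21 -0.13  1.64  0.04  1.43 -1.77]
```

```bash
python3 go.py stem .19 >/dev/null; python3 steer.py '[[0,0,0,0,0,0]]' ; python3 go.py stem .19
```

```text
t: 12.52
eef_pos: [0.5113, -0.0133, 0.2763]
eef_rot: [0.006, 2.941, -0.0]
force: [-0.9, 0.3, -1.8]
finger_gap: 0.0604
grasp_force: 98.7
target [ 0.5682 -0.2182  0.2602] d [-0.0534 -0.2047  0.0272] r [-0.008 -0.236 -0.024] rows 5.1
t 12.52 pos [ 0.5113 -0.0133  0.2763] F [-0.9  0.3 -1.8] M [0.03 0.18 0.01] gap 0.0604 q [-0.2  -0.13  1.64  0.04  1.43 -1.77]
```

```bash
python3 steer.py '[[-0.0534,-0.2047,0.0,-0.008,-0.236,-0.024],[-0.0534,-0.2047,0.0,-0.008,-0.236,-0.024],[-0.0534,-0.2047,0.0,-0.008,-0.236,-0.024],[-0.0534,-0.2047,0.0,-0.008,-0.236,-0.024],[-0.0534,-0.2047,0.0272,-0.008,-0.236,-0.024],[-0.0534,-0.2047,0.0272,-0.008,-0.236,-0.024],[-0.0534,-0.2047,0.0272,-0.008,-0.236,-0.024],[-0.0534,-0.2047,0.0272,-0.008,-0.236,-0.024]]'
python3 go.py stem .14
python3 - <<'E'
from geo import *
from crop import tile
S=np.mean([optics.camera("scene") for _ in range(3)],0).astype('uint8')
T=np.mean([optics.camera("top") for _ in range(3)],0).astype('uint8')
np.savez("im2.npz",S=S,T=T)
E
```

```text
t: 13.18
eef_pos: [0.5688, -0.2167, 0.2596]
eef_rot: [-0.031, 2.706, 0.009]
force: [-0.4, 0.2, -2.0]
finger_gap: 0.0606
grasp_force: 98.8
target [ 0.5893 -0.2177  0.2149] d [ 0.0003 -0.0016  0.0492] r [ 0.003 -0.001  0.002] rows 1.2
t 13.18 pos [ 0.5688 -0.2167  0.2596] F [-0.4  0.2 -2. ] M [ 0.04  0.37 -0.02] gap 0.0606 q [-0.63 -0.04  1.64  0.28  1.2  -2.28]
```

```bash
python3 steer.py '[[0.0003,-0.001,0.03,0.003,0,0],[0.0003,-0.001,0.055,0.003,0,0],[0.0003,-0.001,0.065,0.003,0,0],[0.0003,-0.001,0.073,0.003,0,0],[0.0003,-0.001,0.08,0.003,0,0],[0.0003,-0.001,0.087,0.003,0,0],[0.0003,-0.001,0.09,0.003,0,0]]'
python3 go.py stem .06
```

```text
t: 14.07
eef_pos: [0.6067, -0.2182, 0.1793]
eef_rot: [-0.03, 2.704, 0.002]
force: [-2.7, -1.9, -1.7]
finger_gap: 0.0601
grasp_force: 99.0
target [ 0.6231 -0.217   0.1424] d [0.0007 0.0009 0.0404] r [-0.003  0.001  0.002] rows 1.0
t 14.07 pos [ 0.6067 -0.2182  0.1793] F [-2.7 -1.9 -1.7] M [-0.22  0.72 -0.15] gap 0.0601 q [-0.59  0.08  1.69  0.28  1.03 -2.28]
```

On the stem with only small forces. I'll go down to the spacer.

```bash
python3 steer.py '[[0,0,0.012,0,0,0],[0.0003,0.0005,0.022,0,0,0],[0.0005,0.0005,0.029,0,0,0],[0.0005,0.0005,0.034,0,0,0],[0.0005,0.0005,0.037,0,0,0],[0.0005,0.0005,0.039,0,0,0],[0.0005,0.0005,0.04,0,0,0]]'
python3 go.py stem .06
```

```text
t: 14.65
eef_pos: [0.6232, -0.2174, 0.143]
eef_rot: [-0.03, 2.704, 0.002]
force: [-2.4, -4.1, -0.3]
finger_gap: 0.0604
grasp_force: 99.0
target [ 0.6231 -0.217   0.1424] d [0.0003 0.0004 0.0005] r [-0.003  0.001  0.002] rows 0.0
t 14.65 pos [ 0.6232 -0.2174  0.143 ] F [-2.4 -4.1 -0.3] M [-0.54  0.64 -0.23] gap 0.0604 q [-0.57  0.14  1.7   0.29  0.95 -2.29]
```

```bash
python3 steer.py '[[0,0.0,0.001,0,0,0],[0,0.0,0.002,0,0,0],[0,0.0,0.003,0,0,0],[0,0,0.003,0,0,0]]'
python3 go.py stem .06
```

```text
t: 14.98
eef_pos: [0.6243, -0.2175, 0.1417]
eef_rot: [-0.03, 2.703, 0.001]
force: [-16.6, -1.6, 14.1]
finger_gap: 0.0604
grasp_force: 101.3
target [ 0.6231 -0.217   0.1424] d [ 0.0007  0.0005 -0.0011] r [-0.003  0.002  0.002] rows 0.0
t 14.98 pos [ 0.6243 -0.2175  0.1417] F [-16.6  -1.6  14.1] M [ 0.06  1.71 -0.04] gap 0.0604 q [-0.57  0.14  1.7   0.29  0.95 -2.29]
```

```bash
python3 steer.py '[[0,0,0,0,0,0],[0,0,0,0,0,0],[0,0,0,0,0,0],[0,0,0,0,0,0]]' 0.085
python3 steer.py '[[0,0,-0.02,0,0,0],[0,0,-0.05,0,0,0],[0,0,-0.09,0,0,0],[0,0,-0.13,0,0,0],[0,0,-0.145,0,0,0],[0,0,-0.145,0,0,0]]'
python3 go.py .4416 -.0049 .16
```

```text
t: 15.32
eef_pos: [0.6245, -0.217, 0.1402]
eef_rot: [-0.03, 2.704, 0.003]
force: [0.3, -0.4, -0.4]
finger_gap: 0.085
grasp_force: 0.0
t: 15.82
eef_pos: [0.5629, -0.2187, 0.2764]
eef_rot: [-0.03, 2.699, -0.003]
force: [0.8, 0.4, 0.3]
finger_gap: 0.085
grasp_force: 0.0
target [ 0.4416 -0.0049  0.16  ] d [0.1548 0.2171 0.0538] r [-0.002  0.443  0.022] rows 6.5
t 15.82 pos [ 0.5629 -0.2187  0.2764] F [0.8 0.4 0.3] M [-0.03  0.18 -0.04] gap 0.085 q [-0.64 -0.06  1.63  0.28  1.22 -2.28]
```

```bash
python3 -c "
from geo import *
print(onz('scene',(253.9,243.8),.005))"
python3 steer.py '[[0.05,0.02,-0.01,0,0.1,0],[0.155,0.217,0.0538,0,0.443,0.022],[0.155,0.217,0.0538,0,0.443,0.022],[0.155,0.217,0.0538,0,0.443,0.022],[0.155,0.217,0.0538,0,0.443,0.022],[0.155,0.217,0.0538,0,0.443,0.022],[0.155,0.217,0.0538,0,0.443,0.022],[0.155,0.217,0.0538,0,0.443,0.022]]'
python3 go.py .4425 -.0058 .08
```

```text
[ 0.44047882 -0.00542792]
t: 16.48
eef_pos: [0.4376, 0.0002, 0.153]
eef_rot: [0.005, -3.131, -0.006]
force: [-0.4, -0.7, 0.2]
finger_gap: 0.0848
grasp_force: 0.0
target [ 0.4425 -0.0058  0.08  ] d [-0.0056 -0.0063  0.073 ] r [ 0.004 -0.01   0.003] rows 1.8
t 16.48 pos [4.376e-01 2.000e-04 1.530e-01] F [-0.4 -0.7  0.2] M [0.   0.02 0.03] gap 0.0848 q [-0.18 -0.09  1.85  0.    1.4  -1.75]
```

Top and scene agree, giving a bushing position of about (0.442,−0.0055).

```bash
python3 steer.py '[[-0.0052,-0.006,0.02,0.004,-0.01,0.003],[-0.0052,-0.006,0.05,0.004,-0.01,0.003],[-0.0052,-0.006,0.073,0.004,-0.01,0.003],[-0.0052,-0.006,0.073,0.004,-0.01,0.003],[-0.0052,-0.006,0.073,0.004,-0.01,0.003]]'
python3 go.py .442 -.0055 .018
```

```text
t: 16.9
eef_pos: [0.445, -0.0098, 0.0829]
eef_rot: [0.004, 3.14, -0.003]
force: [1.4, 0.8, 1.3]
finger_gap: 0.0852
grasp_force: 0.0
target [ 0.442  -0.0055  0.018 ] d [0.0032 0.0044 0.0649] r [-0.002  0.002 -0.003] rows 1.6
t 16.9 pos [ 0.445  -0.0098  0.0829] F [1.4 0.8 1.3] M [ 0.   -0.03 -0.01] gap 0.0852 q [-0.19 -0.02  1.93 -0.    1.23 -1.76]
```

```bash
python3 steer.py '[[0.003,0.004,0.0,0,0,0],[0.003,0.004,0.02,0,0,0],[0.003,0.004,0.03,0,0,0],[0.003,0.004,0.03,0,0,0],[0.003,0.004,0.03,0,0,0]]'
python3 go.py .442 -.0055 .018
```

```text
t: 17.32
eef_pos: [0.4427, -0.0059, 0.054]
eef_rot: [0.004, 3.137, -0.003]
force: [0.1, 0.1, 0.9]
finger_gap: 0.085
grasp_force: 0.0
target [ 0.442  -0.0055  0.018 ] d [0.0009 0.0005 0.036 ] r [-0.002  0.004 -0.003] rows 0.9
t 17.32 pos [ 0.4427 -0.0059  0.054 ] F [0.1 0.1 0.9] M [-0.01 -0.03  0.  ] gap 0.085 q [-0.19  0.01  1.97 -0.    1.16 -1.75]
```

```bash
python3 steer.py '[[0.0007,0.0004,0.02,0,0,0],[0.0007,0.0004,0.036,0,0,0],[0.0007,0.0004,0.036,0,0,0],[0.0007,0.0004,0.036,0,0,0],[0.0007,0.0004,0.036,0,0,0]]'
python3 go.py .442 -.0055 .018
python3 steer.py '[[0,0,0,0,0,0],[0,0,0,0,0,0],[0,0,0,0,0,0],[0,0,0,0,0,0],[0,0,0,0,0,0],[0,0,0,0,0,0],[0,0,0,0,0,0]]' 0.025 50
python3 go.py .442 -.0055 .018
```

```text
t: 17.73
eef_pos: [0.4427, -0.0058, 0.0187]
eef_rot: [0.004, 3.136, -0.004]
force: [-0.4, 0.2, 0.3]
finger_gap: 0.0852
grasp_force: 0.0
target [ 0.442  -0.0055  0.018 ] d [0.0007 0.0003 0.0007] r [-0.002  0.006 -0.003] rows 0.1
t 17.73 pos [ 0.4427 -0.0058  0.0187] F [-0.4  0.2  0.3] M [-0.01  0.01 -0.01] gap 0.0852 q [-0.19  0.05  2.   -0.    1.08 -1.75]
t: 18.32
eef_pos: [0.4423, -0.0057, 0.018]
eef_rot: [0.005, 3.137, -0.004]
force: [-3.6, 0.6, 9.8]
finger_gap: 0.0338
grasp_force: 49.2
target [ 0.442  -0.0055  0.018 ] d [0.0003 0.0002 0.    ] r [-0.002  0.005 -0.003] rows 0.0
t 18.32 pos [ 0.4423 -0.0057  0.018 ] F [-3.6  0.6  9.8] M [ 0.11  0.53 -0.09] gap 0.0338 q [-0.19  0.06  2.   -0.    1.08 -1.75]
```

```bash
python3 steer.py '[[0,0,-0.03,0,0,0],[0,0,-0.07,0,0,0],[0,0,-0.11,0,0,0],[0,0,-0.15,0,0,0],[0,0,-0.19,0,0,0],[0,0,-0.23,0,0,0],[0,0,-0.26,0,0,0],[0,0,-0.26,0,0,0]]'
python3 go.py stem .2
```

```text
t: 18.98
eef_pos: [0.4422, -0.0053, 0.2836]
eef_rot: [0.004, 3.129, -0.006]
force: [0.2, -0.5, 0.1]
finger_gap: 0.0336
grasp_force: 50.7
target [ 0.564  -0.2183  0.2693] d [-0.1222 -0.2126  0.0167] r [-0.009 -0.424 -0.023] rows 5.9
t 18.98 pos [ 0.4422 -0.0053  0.2836] F [ 0.2 -0.5  0.1] M [ 0.03  0.03 -0.02] gap 0.0336 q [-0.19 -0.15  1.64 -0.    1.65 -1.75]
```

```bash
python3 steer.py '[[-0.122,-0.2126,0.015,-0.009,-0.424,-0.023],[-0.122,-0.2126,0.015,-0.009,-0.424,-0.023],[-0.122,-0.2126,0.015,-0.009,-0.424,-0.023],[-0.122,-0.2126,0.015,-0.009,-0.424,-0.023],[-0.122,-0.2126,0.015,-0.009,-0.424,-0.023],[-0.122,-0.2126,0.015,-0.009,-0.424,-0.023],[-0.122,-0.2126,0.015,-0.009,-0.424,-0.023],[-0.122,-0.2126,0.015,-0.009,-0.424,-0.023]]'
python3 go.py stem .17
```

```text
t: 19.65
eef_pos: [0.5623, -0.2195, 0.2617]
eef_rot: [-0.025, 2.716, 0.01]
force: [-0.8, 1.3, -0.7]
finger_gap: 0.0337
grasp_force: 50.7
target [ 0.5767 -0.218   0.2421] d [-0.005   0.0012  0.0238] r [ 0.002 -0.01  -0.003] rows 0.6
t 19.65 pos [ 0.5623 -0.2195  0.2617] F [-0.8  1.3 -0.7] M [-0.02  0.34 -0.08] gap 0.0337 q [-0.64 -0.04  1.64  0.28  1.22 -2.28]
```

```bash
python3 steer.py '[[-0.005,0.0012,0.005,0.002,-0.01,-0.003],[-0.005,0.0012,0.015,0.002,-0.01,-0.003],[-0.005,0.0012,0.022,0.002,-0.01,-0.003],[-0.005,0.0012,0.022,0.002,-0.01,-0.003]]'
python3 go.py stem .17
python3 steer.py '[[0,0,0,0,0,0]]'
python3 go.py stem .12
```

```text
t: 19.98
eef_pos: [0.576, -0.2152, 0.2435]
eef_rot: [-0.033, 2.705, 0.007]
force: [-1.0, -0.7, -1.0]
finger_gap: 0.0335
grasp_force: 50.7
target [ 0.5767 -0.218   0.2421] d [ 0.     -0.0029  0.0016] r [0.001 0.    0.003] rows 0.1
t 19.98 pos [ 0.576  -0.2152  0.2435] F [-1.  -0.7 -1. ] M [0.   0.33 0.01] gap 0.0335 q [-0.62 -0.02  1.65  0.28  1.16 -2.28]
t: 20.07
eef_pos: [0.576, -0.2156, 0.2449]
eef_rot: [-0.033, 2.704, 0.006]
force: [0.2, 0.6, -0.9]
finger_gap: 0.0339
grasp_force: 50.7
target [ 0.5978 -0.2176  0.1968] d [ 0.0007 -0.0024  0.0529] r [0.001 0.001 0.004] rows 1.3
t 20.07 pos [ 0.576  -0.2156  0.2449] F [ 0.2  0.6 -0.9] M [-0.    0.24 -0.02] gap 0.0339 q [-0.62 -0.02  1.65  0.28  1.17 -2.28]
```

```bash
python3 steer.py '[[0.0005,-0.002,0.015,0,0,0],[0.0005,-0.002,0.028,0,0,0],[0.0005,-0.002,0.036,0,0,0],[0.0005,-0.002,0.044,0,0,0],[0.0005,-0.002,0.052,0,0,0],[0.0005,-0.002,0.056,0,0,0],[0.0005,-0.002,0.056,0,0,0]]'
python3 go.py stem .092
```

```text
t: 20.65
eef_pos: [0.5994, -0.218, 0.1935]
eef_rot: [-0.032, 2.704, 0.006]
force: [-0.2, -2.2, -1.5]
finger_gap: 0.0335
grasp_force: 50.6
target [ 0.6096 -0.2173  0.1714] d [0.0001 0.0005 0.0244] r [0.    0.001 0.003] rows 0.6
t 20.65 pos [ 0.5994 -0.218   0.1935] F [-0.2 -2.2 -1.5] M [-0.29  0.32 -0.12] gap 0.0335 q [-0.6   0.05  1.68  0.28  1.06 -2.29]
```

```bash
python3 steer.py '[[0,0.0003,0.007,0,0,0],[0,0.0003,0.013,0,0,0],[0,0.0003,0.018,0,0,0],[0,0.0003,0.021,0,0,0],[0,0.0003,0.0235,0,0,0],[0,0.0003,0.025,0,0,0],[0,0.0003,0.0255,0,0,0]]'
python3 go.py stem .092
```

```text
t: 21.23
eef_pos: [0.61, -0.2179, 0.1722]
eef_rot: [-0.032, 2.703, 0.004]
force: [-19.1, -2.6, 15.4]
finger_gap: 0.0336
grasp_force: 53.1
target [ 0.6096 -0.2173  0.1714] d [0.0007 0.0006 0.0006] r [-0.001  0.002  0.003] rows 0.0
t 21.23 pos [ 0.61   -0.2179  0.1722] F [-19.1  -2.6  15.4] M [-0.16  2.03 -0.13] gap 0.0336 q [-0.58  0.09  1.69  0.29  1.01 -2.29]
```

Contact came at the expected height with about 22 N axial. I'll release, retreat and check.

```bash
python3 steer.py '[[0,0,0,0,0,0],[0,0,0,0,0,0],[0,0,0,0,0,0],[0,0,0,0,0,0]]' 0.085
python3 steer.py '[[0,0,-0.03,0,0,0],[0,0,-0.06,0,0,0],[0,0,-0.1,0,0,0],[-0.02,0.1,-0.12,0,0,0],[-0.02,0.16,-0.12,0,0,0],[-0.02,0.2,-0.12,0,0,0],[-0.02,0.2,-0.12,0,0,0],[-0.02,0.2,-0.12,0,0,0]]'
python3 - <<'E'
from geo import *
from crop import tile
from scipy.spatial.transform import Rotation as R
S=np.mean([optics.camera("scene") for _ in range(3)],0).astype('uint8')
T=np.mean([optics.camera("top") for _ in range(3)],0).astype('uint8')
f=R.from_euler('ZY',np.radians([1.2,-25]));s=np.array([.6485,-.2165,.088])
t=tile(S,140,235,57,86,7)
for r,z in((.022,0),(.032,.06),(.032,.074),(.018,.112)):
    a=np.linspace(0,2*np.pi,40);w=proj("scene",s+f.apply(np.c_[r*np.cos(a),r*np.sin(a),0*a+z]))
    for u,v in w: cv2.circle(t,(int((u-139.5)*7),int((v-234.5)*7)),1,(0,0,255),-1)
cv2.imwrite("pics/f.png",np.hstack([t,tile(T,345,125,57,86,7)]))
d=cv2.absdiff(np.load("im0.npz")["T"],T).max(2)
for n,(u,v) in dict(vase=(124,198),brush=(240,272),holder=(202,157),chip=(234,202),jar=(409,250),screw=(344,260)).items(): print(n,d[v-15:v+15,u-15:u+15].mean().round(1))
E
```

```text
t: 21.57
eef_pos: [0.6103, -0.2174, 0.1714]
eef_rot: [-0.032, 2.703, 0.005]
force: [-0.3, -0.5, 0.0]
finger_gap: 0.08
grasp_force: 0.0
t: 22.23
eef_pos: [0.5723, -0.0159, 0.289]
eef_rot: [-0.032, 2.702, 0.005]
force: [0.3, 0.2, 0.9]
finger_gap: 0.0848
grasp_force: 0.0
vase 3.6
brush 7.5
holder 5.3
chip 6.7
jar 5.0
screw 37.9
```

View pics/f.png

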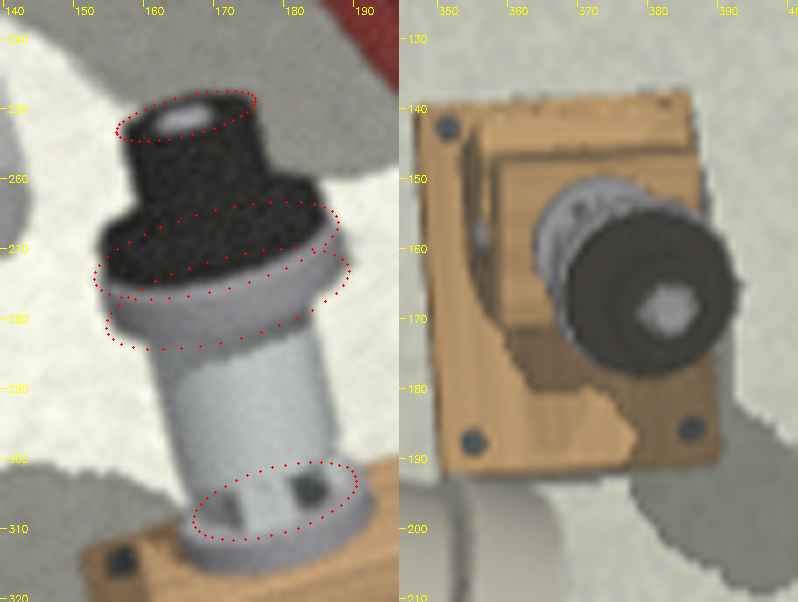

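The stack is tight. The washer and bushing match their predicted outlines, the stem end shows level with the bushing top at (183,118), and the spacer stands on the disc. The only large image difference is at the screwdriver, which fits the arm's shadow over that spot.

```bash
python3 -c "
from workcell import bot, optics
print(bot.close_job())"
```

```text
the job is handed in; nothing more can be done
None
```

The spacer is home over the pin, the washer and then the bushing sit tight on it, all are released, and the job was handed in at about 22.5 s. No bystander appears to have moved, though the screwdriver was partly hidden by the arm or its shadow in the last check.

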